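# Hook out the glass sample tray

## Task

Take the orange pull hook from its wooden stand, lower its toe through the finger hole of the sample tray's pull tab with the toe pointing away from the case, and draw the tray straight out until it comes up firmly against its sprung stop, which can only be felt: there is glass in it, so never load the tray with more than about 20 N. Then unhook without pushing the tray back in and put the hook upright in its stand again, its collar resting on the wood. Touch the tray only with the hook, and leave the tape roll, dropper bottle and green pot where they are.

Things in the scene. Friction and masses are not known exactly. Their poses are not given: they have to be found in the camera images.
- pull_hook: loose pull hook, about 0.12 kg, upright in the stand. Origin on the shank's axis, 0.5 mm below the foot; own z runs up the shank (round, 8 mm). At the foot a toe points along own -x. Collar: steel disc 34 mm across at heights 26 to 30 mm above the origin. Above it an orange handle, 24 x 24 mm square with sides along own x and y, heights 30 to 74 mm.
- stand: fixed wooden block 64 x 64 x 34 mm, origin at the centre of its underside, with an upright round hole, 25 mm in diameter, right through its middle. With the hook home, shank and toe are in the hole and the collar rests on the block's top: the hook's origin is then 8 mm above the table.
- sample_case: fixed grey flat case, 140 (own x) x 175 (own y) x 40 mm high, origin at the centre of its underside; its front, where the tray comes out, faces own -x (roughly to the robot). The tray slides out exactly along own -x.
- tray_hole (a point): centre of the finger hole at the upper face of the tray's pull tab, 32 mm above the table; axes as the case's, moves with the tray. The hole is round, 21 mm in diameter, right through the tab: dark steel, 6 mm thick (26 to 32 mm above the table), 46 mm wide, sticking out 52 mm from the tray's front panel. Hole centre 34 mm from the panel, 18 mm from the tab's free end.
- hook_toe (a point): end centre of the hook's toe, 5 mm from the shank's axis along the hook's own -x and 4.5 mm above its origin; axes as the hook's. The toe is round, 8 mm thick, and reaches 9 mm from the axis; shank and toe together are 13 mm long in x and 8 mm wide, their middle 2.5 mm from the axis on the toe's side.
- buffer (a joint): how far (m) the sprung stop, hidden in the case, is drawn out by the tray: 2 N for each mm. The tray's drag alone gives about 0.001; once the tray is up against the stop the pull grows with it: 0.004 at 8 N, 0.010 at 20 N. 8 to 15 N of pull is firmly against it; let go, it springs back to about 0. The reading is too coarse to steer by.
- tape_roll: loose blue roll of tape lying flat, 77 mm across, 24 mm high, origin at the centre of its underside; bystander
- dropper_0: loose dropper bottle with a black top, 27 mm across, 86 mm high, origin at the centre of its underside; bystander
- nozzle_cap_2: loose green pot, 25 mm across, 34 mm high, origin at the centre of its underside; bystander
- tray: aluminium tray with two glass strips, 161 mm wide; origin 104 mm from the hole's centre along own +x, at table level; axes as the case's. It starts somewhat open, drags with about 2 N and stays where it is left. It has 60 to 95 mm to go to its stop, each time different and not to be seen. To unhook, go back about 9 mm along +x in the hole (not over 12), so that the toe is clear, then lift.
- hook_grip (a point): good place to grip the hook: in its handle, on the axis, 54 mm above its origin; axes as the hook's. Close the jaws along own x (along the pull), so that the handle cannot swing in them.
Mind the look-alikes: they are no part of the job. Of the things that look like the stand, take the one that is farthest to the robot's left at the start.

How it is judged:
On the way, in this order (a step that is already met when the one before it is completed fails the run):
1. the hook's toe is through the tab's finger hole, below the tab (z of hook_toe in the frame of tray_hole below -0.01 m and horizontal distance between pull_hook and tray_hole below 0.01 m), for 0.1 s.
2. the hook, its toe hooked under the tab's outer edge of the hole (pointing away from the case), has drawn the tray firmly against its sprung stop (value of joint buffer above 0.003 m and z of hook_toe in the frame of tray_hole below -0.008 m and horizontal distance between pull_hook and tray_hole below 0.012 m and x of hook_toe in the frame of tray_hole below -0.006 m and contact force between pull_hook and tray above 4 N), for 0.2 s.
At the end, for the whole second after the job is handed in: the tray has been drawn to its stop and is left out (at least 55 mm further out than at the start), the stop no longer loaded; the hook stands upright (within 0.1 rad) and still in the stand's hole, its collar on the block within 3 mm, its axis within 10 mm of the hole's (distance of tray_hole from where it was at the start of the episode above 0.055 m and value of joint buffer below 0.0015 m and horizontal distance between pull_hook and stand below 0.01 m and z of pull_hook in the frame of stand below 0.011 m and angle between pull_hook's own z axis and vertical below 0.1 rad and linear speed of pull_hook below 0.02 m/s); the robot touches nothing.
It fails at once if the hook loads the tray with more than 22 N (contact force between pull_hook and tray above 22 N).
It fails at once if the robot touches the tray itself (contact force between any of the fingers, the arm and tray above 1.5 N).
It fails at once if the tape roll, dropper bottle or green pot is moved by more than 20 mm (distance of any of tape_roll, dropper_0, nozzle_cap_2 from where it was at the start of the episode above 0.02 m).
It also fails if it takes over 58 s, if anything falls off the work surface, if the arm or the gripper's body presses on something with over 40 N, if the wrist force passes 120 N, or if a joint passes its speed limit or range.

## Robot

A 6-joint arm with a two-finger parallel gripper is mounted at the origin on the work surface; the furniture and walls round the work are solid. World frame = base frame: x ahead of the robot, y to its left, z up, the work surface at z = 0. Lengths are in m, angles in rad, forces in N, time in s.
With the tool pointing down it reaches from about 0.35 to 0.725 m from the base axis. Payload 4.3 kg.
Tool frame: the origin (TCP) lies midway between the tips of the shut fingers; the grasp point (between the pads) lies 19 mm behind it; z points along the fingers, y is the line along which they close (so a half turn about z gives the same grasp; the last joint's range is limited). The gripper opens to 85 mm and grips with 20 to 120 N. Pads are 22 mm wide; open, the fingers measure 114 mm over their backs; the gripper's body (76 mm by 85 mm) begins 54 mm behind the grasp point. The pads swing forward as they close: fully open they stand 13 mm farther back than shut.
Start: joints at [-1.36, 0.377, 0.081, 1.274, 0, 1.46], TCP at [0.181, -0.546, 0.231] pointing down, gripper open.
Joint ranges: [-2.72, 2.72], [-0.84, 1.66], [-1.02, 1.22], [-1.77, 2.12], [-1.37, 1.28], [-3.14, 3.14]. Speed limits (rad/s): [2.57, 2.57, 3.14, 3.14, 3.14, 3.14].

## Interface

Orientations are given as a unit quaternion [w, x, y, z].
In Python, from station import robot, eyes gives the robot as it stands.
- The arm moves only by the tool drive_tool, never from a script. Its argument "moves" is a list that holds one entry, the list of rows, each a list of 7 numbers: the opening, from -1 (shut) to 1 (fully open), so that 0 is half open, then the shift along the tool's x, y, z scaled (see below), then the turn, a rotation vector about the tool's x, y, z scaled (see below). In form: [[[gripper, x, y, z, wx, wy, wz], ...]]. A call has 1 to 8 rows; each row is the pose to reach, as a shift and turn from the pose commanded when the call began, along the tool's axes at that moment, turning the shorter way round; what a row does not reach only later rows make up. The controller multiplies each number of a shift by 0.3 m and each number of a turn by 360 degrees. A row lasts 1/12 s, in which the tool goes at most 41.7 mm and 7.16 degrees, less where a joint would pass 70% of its speed; a pose out of reach is approached as far as the arm can. A call with a number of a shift or a turn outside -1 to 1 is refused whole. A call with a gripper value outside its range is refused whole. The fingers move at their own pace and stop on an object; "grip_force" is the grip in N (left out, the last holds). Time passes only in rows, so rows that repeat a pose let the fingers close. It gives the time, the measured TCP pose, the force, the opening and the grip force at its end, in the units of the state.
- robot.get_state(): the state, without advancing time (a new reading comes with each control period).
- eyes.get_image(name): name is "scene" or "top"; returns (picture, depth): 480x640x3 uint8, red, green, blue; 480x640 float32, m along the optical axis (not along the pixel's ray), 0 where there is no reading.
- eyes.camera_model(name): a dict with "fx", "fy", "cx", "cy" (pixels), "k1" (the pictures are not rectified: a ray, as slopes to the right and down, at radius r is drawn at 1 + k1 r^2 times it, then the intrinsics apply), "eye" and "attitude" of the camera in the world. Camera axes: x right, y down, z forward; pixel columns grow to the right and rows downward; lengths in m; the calibration is good to about 2 mm. A picture is of the moment at which its call begins. camera_model takes no time and is no camera call.
- robot.finish_job(): hands the job in; it is judged then, once.
The state is a dict: "time": time; "joint_pos": joint angles; "joint_vel": joint speeds; "joint_efforts": joint torques, N m; "eef_pos": TCP position; "ee_rot": TCP orientation; "force": force on the tool from outside, world axes, zero at the start; "wrist_torque": the same for the moment, N m; "opening": opening from 0.0 (shut) to 1.0 (fully open); "grasp_force": force on a finger pad.
Only numpy, scipy, OpenCV 4.12 (cv2) and the standard library are available. Lean on these libraries where they do the work, as an engineer would, in place of code of your own. Each camera call takes 0.05 s, during which the arm holds its last target. There are 200 camera calls.

## Working session

There is one attempt and no reset: what is moved stays moved. The work goes in short steps, Python scripts to look and compute and a tool call to move; the robot and the scene stay as the last step left them, time stands still between calls to the robot, and variables do not carry over. Pictures are saved under pics/ and viewed, at most 10 in all, crops included, and the job is handed in when it is done.

Besides the shell and the picture viewer there is one more tool, called after "Call:" as name(argument=value, ...), one argument or row to a line, values as JSON. drive_tool: Moves the arm, as the interface text tells. Its arguments: {"type":"object","properties":{"moves":{"type":"array"},"grip_force":{"type":"number"}},"required":["moves"]}

```bash
mkdir -p pics; ls
python3 - <<'E'
from station import robot, eyes
import cv2,numpy as np
for n in("top","scene"):
    p,d=eyes.get_image(n); cv2.imwrite(f"pics/{n}0.png",p[:,:,::-1]); np.save(f"{n}0.npy",d); print(n,eyes.camera_model(n))
print(robot.get_state())
E
```

```text
pics
top {'fx': 486.1615841586761, 'fy': 486.1615841586761, 'cx': 311.8865530303725, 'cy': 238.3518619539572, 'k1': -0.02359009651805089, 'eye': array([ 0.32303584, -0.13498452,  1.16523292]), 'attitude': array([-0.0718319 ,  0.70482769, -0.70295375,  0.06256305])}
scene {'fx': 501.3834563699059, 'fy': 501.3834563699059, 'cx': 323.87531564670644, 'cy': 239.4563019518117, 'k1': -0.02118010408024491, 'eye': array([0.07058518, 0.63286298, 0.45996338]), 'attitude': array([ 0.13445676, -0.23206214,  0.81112877, -0.51974865])}
{'time': 0.1, 'joint_pos': array([-1.36032878e+00,  3.77990026e-01,  7.97541140e-02,  1.27442573e+00,
       -2.91200953e-05,  1.46051814e+00]), 'joint_vel': array([ 2.78940656e-05,  6.66544403e-04,  2.15996132e-03, -1.30488695e-03,
       -3.58518324e-04,  2.07944481e-03]), 'joint_efforts': array([ 2.59615503e-03, -4.64691997e+01,  2.70582855e+01,  1.19471928e-02,
       -5.76659659e-05, -2.75622938e-06]), 'eef_pos': array([ 0.18116474, -0.54507775,  0.23045223]), 'ee_rot': array([-9.30759766e-04,  9.87167379e-01,  1.59686243e-01, -6.12434821e-05]), 'force': array([-0.57772634, -0.17306042, -0.41683437]), 'wrist_torque': array([0.02539992, 0.01438399, 0.01633704]), 'grasp_force': 0.0, 'opening': 0.9998992524082247}
```

View pics/top0.png

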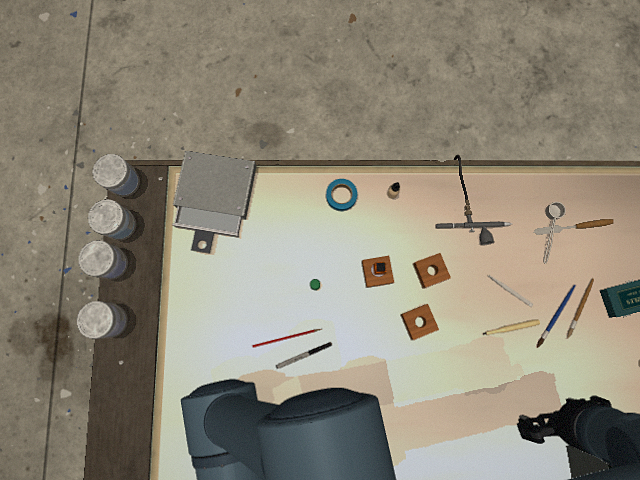

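View pics/scene0.png

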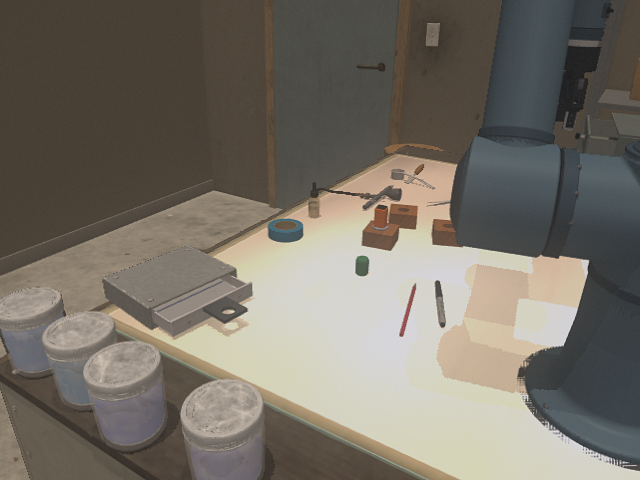

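The top view shows the hook in the leftmost stand at about (378,270), the tab's hole at (203,243), and the pot at (315,284). I'll zoom in on the hook and the tab.

```bash
cat > h.py <<'E'
import numpy as np, cv2
from scipy.spatial.transform import Rotation as R
from station import robot, eyes
def rays(n,uv):
    m=eyes.camera_model(n); uv=np.atleast_2d(np.float64(uv))
    s=(uv-[m['cx'],m['cy']])/[m['fx'],m['fy']]; q=s.copy()
    for _ in range(8): q=s/(1+m['k1']*(q**2).sum(1,keepdims=True))
    w,x,y,z=m['attitude']; return m['eye'],R.from_quat([x,y,z,w]).apply(np.c_[q,np.ones(len(q))])
def onz(n,uv,z):
    e,d=rays(n,uv); return e+d*((z-e[2])/d[:,2])[:,None]
def proj(n,P):
    m=eyes.camera_model(n); w,x,y,z=m['attitude']
    c=R.from_quat([x,y,z,w]).inv().apply(np.atleast_2d(P)-m['eye']); q=c[:,:2]/c[:,2:]
    q=q*(1+m['k1']*(q**2).sum(1,keepdims=True)); return q*[m['fx'],m['fy']]+[m['cx'],m['cy']]
E
python3 - <<'E'
import cv2,numpy as np
p=cv2.imread("pics/top0.png"); s=cv2.imread("pics/scene0.png")
def c(i,x,y,w,h,W,H): return cv2.resize(i[y:y+h,x:x+w],(W,H),interpolation=cv2.INTER_CUBIC)
a=c(p,355,250,50,37,400,300); b=c(p,165,145,100,112,400,450)[:300]
b=c(p,165,180,100,75,400,300)
d=c(s,350,190,80,60,400,300); e=c(s,170,270,100,75,400,300)
cv2.imwrite("pics/crop1.png",np.vstack([np.hstack([a,b]),np.hstack([d,e])]))
E
```

```text
(no output)
```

View pics/crop1.png

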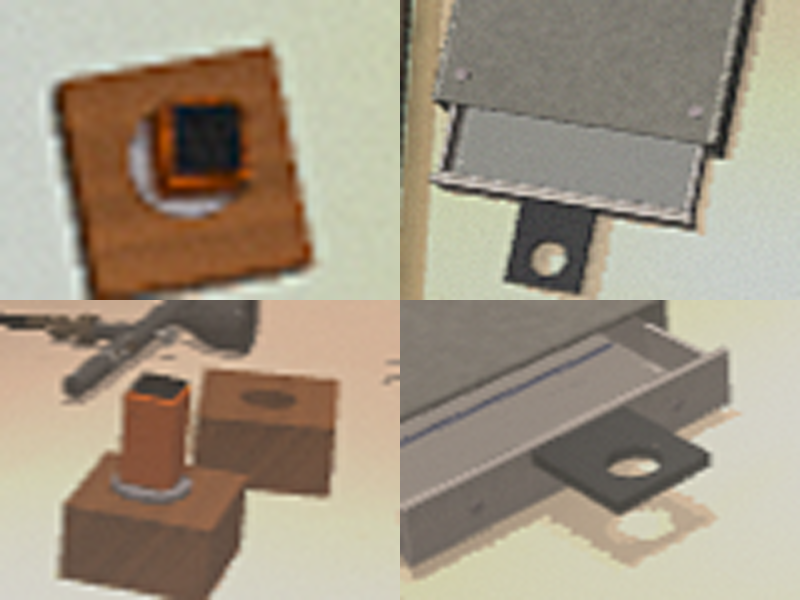

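The crops show the handle square to the image, and the collar centre about 1.5 px above the stand's centre, so the toe probably points at the robot. The tab is dark with a bright hole. Next I'll measure these.

Run:
```python
from h import *
np.set_printoptions(precision=4,suppress=True)
p=cv2.imread("pics/top0.png"); s=cv2.imread("pics/scene0.png")
# hole
def comp(mask,seed):
    n,l,st,c=cv2.connectedComponentsWithStats(mask.astype('uint8'),connectivity=4)
    k=l[seed[1],seed[0]]; return st[k],c[k],(l==k)
g=cv2.cvtColor(p,cv2.COLOR_BGR2GRAY).astype(float)
st,c,_=comp(g>130,(202,244)); print('top hole',st,c,onz('top',c,.029))
gs=cv2.cvtColor(s,cv2.COLOR_BGR2GRAY).astype(float)
st,c,_=comp(gs>130,(228,311)); print('scene hole',st,c,onz('scene',c,.029))
# tab mask for yaw
st,c,m=comp(g<75,(196,244)); print('tab',st,c, cv2.minAreaRect(np.argwhere(m)[:,::-1].astype('float32')))
# case front edge and side edges
a=onz('top',[[176.25,205.5],[243,217],[187,152],[176,205],[255,161],[242,216]],.040); print(a)
for i in (0,2,4): v=a[i+1]-a[i]; print(np.degrees(np.arctan2(v[1],v[0])))
# handle top
st,c,m=comp(g<60,(380,268)); r=cv2.minAreaRect(np.argwhere(m)[:,::-1].astype('float32')); print('handle',st,c,r)
b=onz('top',cv2.boxPoints(r),.082); print(b, onz('top',c,.082)); 
for i in range(2): v=b[i+1]-b[i]; print(np.degrees(np.arctan2(v[1],v[0])),np.hypot(*v[:2]))
# stand: reddish mask, compare with projected model
hsv=cv2.cvtColor(p,cv2.COLOR_BGR2HSV)
blue=p[:,:,0].astype(float); roi=np.zeros(g.shape,bool); roi[245:295,352:405]=1
m=((blue<110)&roi); m[260:278,370:390]=1
obs=cv2.GaussianBlur(m.astype('float32'),(0,0),1)
from scipy.optimize import minimize
def sil(q):
    cs=[[x,y] for x in(-.032,.032) for y in(-.032,.032)]; co,si=np.cos(q[2]),np.sin(q[2])
    P=[[q[0]+co*x-si*y,q[1]+si*x+co*y,z] for x,y in cs for z in(0,.034)]
    h=cv2.convexHull(proj('top',P).astype('float32'))
    im=np.zeros(g.shape,'uint8'); cv2.fillPoly(im,[np.round((h+0.0)*64).astype('int32')],255,cv2.LINE_AA,6); return cv2.GaussianBlur(im/np.float32(255),(0,0),1)
x0=onz('top',[[378,271]],.02)[0]; 
r=minimize(lambda q:((sil(q)-obs)**2).sum(),[x0[0],x0[1],.15],method='Nelder-Mead',options=dict(initial_simplex=[[x0[0],x0[1],.15],[x0[0]+.01,x0[1],.15],[x0[0],x0[1]+.01,.15],[x0[0],x0[1],.35]]))
print('stand',r.x,r.fun)
# collar: bluish-grey pixels (unsaturated) in roi
m=(hsv[:,:,1]<70)&(g>100); m2=np.zeros_like(m); m2[262:279,370:390]=m[262:279,370:390]; print(np.argwhere(m2)[:,::-1].tolist())
```

```text
top hole [198 241   9   8  52] [201.8077 244.3654] [[0.527  0.1429 0.029 ]]
scene hole [222 310  13   4  41] [228.122  311.4634] [[0.5253 0.1454 0.029 ]]
tab [191 229  25  24 337] [202.451  239.6439] ((201.8243408203125, 240.55406188964844), (23.18025779724121, 21.20747184753418), 9.462321281433105)
[[0.6197 0.2064 0.04  ]
 [0.5914 0.0446 0.04  ]
 [0.7553 0.1877 0.04  ]
 [0.621  0.2071 0.04  ]
 [0.7317 0.0197 0.04  ]
 [0.5939 0.0471 0.04  ]]
-99.92787546246986
171.81401164597526
168.75654335359815
handle [373 263  13  11 106] [379.7358 267.8774] ((379.0, 268.0), (10.0, 12.0), 90.0)
[[ 0.4756 -0.2577  0.082 ]
 [ 0.4756 -0.2846  0.082 ]
 [ 0.4531 -0.2841  0.082 ]
 [ 0.453  -0.2573  0.082 ]] [[ 0.4646 -0.2726  0.082 ]]
-89.89969947932424 0.02691237414178435
178.6190038764795 0.022558844060642184
stand [ 0.464  -0.2742  0.1352] 19.381589889526367
[[372, 265], [372, 266], [372, 267], [371, 268], [372, 268], [371, 269], [372, 269], [373, 269], [371, 270], [372, 270], [373, 270], [371, 271], [372, 271], [373, 271], [372, 272], [373, 272], [372, 273], [373, 273], [373, 274], [374, 274], [374, 275], [375, 275], [376, 275], [377, 275], [378, 275], [379, 275], [380, 275], [381, 275], [382, 275], [377, 276], [378, 276], [379, 276], [380, 276]]
```

```bash
cat >> h.py <<'E'
np.set_printoptions(precision=4,suppress=True)
def plan(xyz,ydir):
    """scaled shift+turn to TCP xyz, tool down, tool y at ydir degrees in world"""
    s=robot.get_state(); w,x,y,z=s['ee_rot']; A=R.from_quat([x,y,z,w])
    a=np.radians(ydir); Y=[np.cos(a),np.sin(a),0]; Z=[0,0,-1]
    B=R.from_matrix(np.c_[np.cross(Y,Z),Y,Z]); r=(A.inv()*B).as_rotvec(degrees=True)
    t=A.inv().apply(np.array(xyz)-s['eef_pos'])
    print('t',s['time'],'pos',s['eef_pos'],'shift',t/.3,'turn',r/360,'rows',np.linalg.norm(t)/.0417,np.linalg.norm(r)/7.16,'F',s['force'],'open',s['opening'],'j',s['joint_pos'])
E
python3 - <<'E'
from h import *
print(onz('top',[377.85,269.15],.038),onz('top',[380.4,266.7],.082),onz('scene',[380.9,207.5],.082))
plan([.467,-.274,.17],0)
E
```

```text
[[ 0.4674 -0.2737  0.038 ]] [[ 0.4673 -0.2741  0.082 ]] [[ 0.4629 -0.2641  0.082 ]]
t 0.1 pos [ 0.1812 -0.5451  0.2305] shift [ 1.189  -0.5567  0.2028] turn [-0.0002 -0.0002 -0.199 ] rows 9.557472990775796 10.003169101519074 F [-0.5777 -0.1731 -0.4168] open 0.9998992524082247 j [-1.3603  0.378   0.0798  1.2744 -0.      1.4605]
```

Call:
drive_tool(
  moves=[
    [[1,0.15,-0.07,0.025,0,0,-0.02],[1,0.28,-0.13,0.05,0,0,-0.04],[1,0.4,-0.19,0.075,0,0,-0.06],[1,0.52,-0.24,0.1,0,0,-0.08],[1,0.64,-0.3,0.1,0,0,-0.1],[1,0.76,-0.36,0.1,0,0,-0.12],[1,0.86,-0.41,0.1,0,0,-0.14],[1,0.95,-0.45,0.1,0,0,-0.16]],
  ],
  grip_force=60,
)

```text
time: 0.77
eef_pos: [0.4104, -0.3248, 0.2008]
ee_rot: [-0.001, 0.787, 0.617, 0.0]
force: [-0.4, -1.0, 0.1]
opening: 0.999
grasp_force: 0.0
```

```bash
python3 -c "
from h import *
plan([.467,-.273,.15],0)"
```

```text
t 0.7667 pos [ 0.4104 -0.3248  0.2008] shift [0.2126 0.1418 0.1696] turn [-0.0001 -0.0002 -0.0385] rows 2.206787691089928 1.9371801074627895 F [-0.4011 -0.9645  0.1469] open 0.9992219482678264 j [-0.7911  0.2845 -0.13    1.1576  0.0007  1.0218]
```

Call:
drive_tool(
  moves=[
    [[1,0.1,0.07,0.08,0,0,-0.02],[1,0.2,0.13,0.16,0,0,-0.037],[1,0.2,0.13,0.16,0,0,-0.037],[1,0.2,0.13,0.16,0,0,-0.037],[1,0.2,0.13,0.16,0,0,-0.037]],
  ],
)

```text
time: 1.18
eef_pos: [0.4613, -0.2792, 0.1531]
ee_rot: [-0.001, 0.713, 0.701, -0.0]
force: [-0.3, -0.7, 0.2]
opening: 1.001
grasp_force: 0.0
```

```bash
python3 -c "
from h import *
plan([.467,-.273,.046],0)
p,d=eyes.get_image('scene'); cv2.imwrite('pics/s1.png',cv2.resize(p[150:270,320:480,::-1],(640,480),interpolation=2))"
```

```text
t 1.1833 pos [ 0.4613 -0.2792  0.1531] shift [0.0209 0.019  0.357 ] turn [-0.0002 -0.     -0.0029] rows 2.5760370919524767 0.14430532014599529 F [-0.2881 -0.6914  0.1522] open 1.0005638318030523 j [-0.6614  0.3416 -0.1769  1.0535 -0.0007  0.9273]
```

View pics/s1.png

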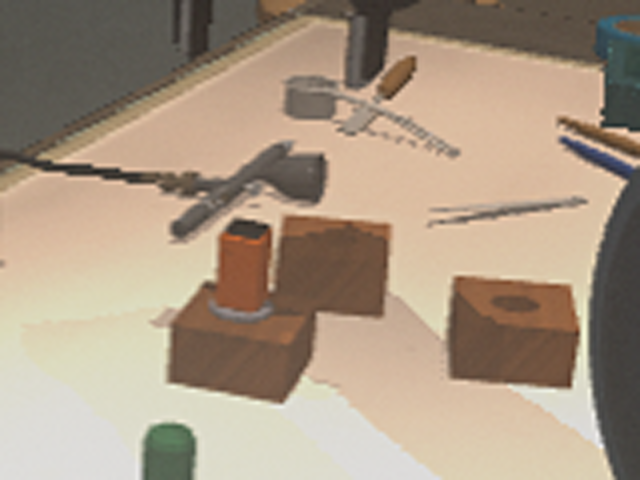

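The fingers are above the hook, and nothing is close to their path. Now I'll descend and grip.

Call:
drive_tool(
  moves=[
    [[1,0.02,0.019,0.06,0,0,-0.003],[1,0.02,0.019,0.16,0,0,-0.003],[1,0.02,0.019,0.25,0,0,-0.003],[1,0.02,0.019,0.32,0,0,-0.003],[1,0.02,0.019,0.357,0,0,-0.003],[1,0.02,0.019,0.357,0,0,-0.003],[1,0.02,0.019,0.357,0,0,-0.003]],
  ],
)

```text
time: 1.82
eef_pos: [0.467, -0.2746, 0.0468]
ee_rot: [0.0, 0.708, 0.707, -0.0]
force: [0.5, -0.8, 0.8]
opening: 1.0
grasp_force: 0.0
```

Call:
drive_tool(
  moves=[
    [[-1,0,0,0,0,0,0],[-1,0,0,0,0,0,0],[-1,0,0,0,0,0,0],[-1,0,0,0,0,0,0],[-1,0,0,0,0,0,0],[-1,0,0,0,0,0,0],[-1,0,0,0,0,0,0],[-1,0,0,0,0,0,0]],
  ],
  grip_force=60,
)

```text
time: 2.48
eef_pos: [0.4681, -0.2737, 0.047]
ee_rot: [0.001, 0.707, 0.708, -0.0]
force: [-1.0, 0.3, 5.4]
opening: 0.276
grasp_force: 58.4
```

```bash
python3 -c "
from h import *
plan([.467,-.273,.16],0)"
```

```text
t 2.4833 pos [ 0.4681 -0.2737  0.047 ] shift [ 0.0018 -0.0033 -0.3766] turn [0.0001 0.0002 0.0002] rows 2.7092207026581323 0.015846595384662113 F [-1.0345  0.3401  5.4112] open 0.2759840288783455 j [-0.6459  0.439  -0.3301  0.8003 -0.0003  0.9235]
```

Call:
drive_tool(
  moves=[
    [[-1,0,0,-0.04,0,0,0],[-1,0,0,-0.12,0,0,0],[-1,0,0,-0.22,0,0,0],[-1,0,0,-0.32,0,0,0],[-1,0,0,-0.4,0,0,0],[-1,0,0,-0.4,0,0,0],[-1,0,0,-0.4,0,0,0]],
  ],
)

```text
time: 3.07
eef_pos: [0.4686, -0.2739, 0.1672]
ee_rot: [0.002, 0.707, 0.708, 0.0]
force: [0.1, 0.3, -2.5]
opening: 0.277
grasp_force: 58.2
```

```bash
python3 -c "
from h import *
plan([.45,.05,.17],-9.9)
p,d=eyes.get_image('scene'); cv2.imwrite('pics/s2.png',cv2.resize(p[150:240,320:440,::-1],(640,480),interpolation=2))"
```

```text
t 3.0667 pos [ 0.4686 -0.2739  0.1672] shift [ 1.0798 -0.0604 -0.0114] turn [0.0004 0.0003 0.0277] rows 7.780941802682339 1.3947473702591202 F [ 0.1108  0.2945 -2.544 ] open 0.2772347230966154 j [-0.6458  0.3361 -0.1468  1.0848 -0.      0.9235]
```

View pics/s2.png

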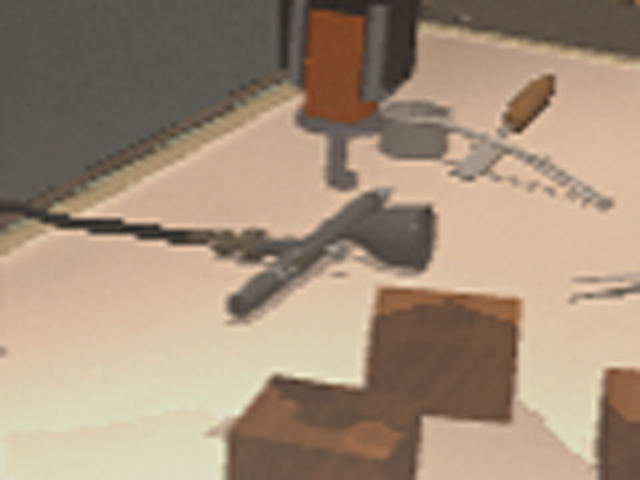

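The toe shows at about (345,183) in the crop and points right, towards the robot, as wanted. Next I'll carry the hook to above the tab.

Call:
drive_tool(
  moves=[
    [[-1,0.08,0,0,0,0,0.01],[-1,0.2,0,0,0,0,0.02],[-1,0.32,0,0,0,0,0.0277],[-1,0.44,0.02,0,0,0,0.0277],[-1,0.56,0.04,0,0,0,0.0277],[-1,0.68,0.06,0,0,0,0.0277],[-1,0.8,0.08,0,0,0,0.0277],[-1,0.9,0.1,0,0,0,0.0277]],
  ],
)

```text
time: 3.78
eef_pos: [0.4953, -0.0007, 0.1638]
ee_rot: [-0.002, 0.765, 0.644, -0.001]
force: [0.8, -1.2, -1.4]
opening: 0.278
grasp_force: 58.2
```

```bash
python3 -c "
from h import *
plan([.5285,.1436,.115],-9.9)"
```

```text
t 3.7833 pos [ 0.4953 -0.0007  0.1638] shift [0.4927 0.0277 0.1626] turn [-0.0007 -0.      0.0002] rows 3.737700221723728 0.03856021119708469 F [ 0.7743 -1.2285 -1.3789] open 0.27768808225210545 j [-0.1298  0.2534 -0.271   1.0511  0.0005  1.6128]
```

Call:
drive_tool(
  moves=[
    [[-1,0.1,0.005,0.02,0,0,0],[-1,0.22,0.01,0.06,0,0,0],[-1,0.34,0.02,0.1,0,0,0],[-1,0.43,0.025,0.14,0,0,0],[-1,0.49,0.028,0.16,0,0,0],[-1,0.49,0.028,0.16,0,0,0],[-1,0.49,0.028,0.16,0,0,0],[-1,0.49,0.028,0.16,0,0,0]],
  ],
)

```text
time: 4.45
eef_pos: [0.5295, 0.1394, 0.1168]
ee_rot: [-0.001, 0.765, 0.643, -0.002]
force: [-0.2, 0.6, -1.2]
opening: 0.273
grasp_force: 58.2
```

Run:
```python
from h import *
plan([.5285,.1436,.06],-9.9)
p,d=eyes.get_image('scene'); q,_=eyes.get_image('top')
a=cv2.resize(p[220:340,170:290],(600,600),interpolation=2)
cv2.imwrite('pics/s3.png',np.ascontiguousarray(a[:,:,::-1])); cv2.imwrite('full3.png',p[:,:,::-1])
h=np.array([.526,.144]);c=np.array([np.cos(np.radians(-9.9)),np.sin(np.radians(-9.9))])
s=robot.get_state()['eef_pos']
o=s-[0,0,.039]; t=o.copy(); t[:2]-=.009*c; t[2]+=.0045
print('pred foot, toe end, in crop px:',(proj('scene',[o+[0,0,.0005],t,o+[0,0,.028]])-[170,220])*5, 'hole',(proj('scene',[[*h,.032]])-[170,220])*5)
```

```text
t 4.45 pos [0.5295 0.1394 0.1168] shift [ 0.0134 -0.0051  0.1892] turn [-0.0004  0.0003 -0.    ] rows 1.365121696961907 0.025803736735020007 F [-0.2163  0.5771 -1.1563] open 0.2726875479176 j [ 0.142   0.3854 -0.2117  0.9769 -0.0006  1.8856]
pred foot, toe end, in crop px: [[281.9432 302.0217]
 [300.345  300.6707]
 [276.4329 221.657 ]] hole [[291.324  446.4287]]
```

View pics/s3.png

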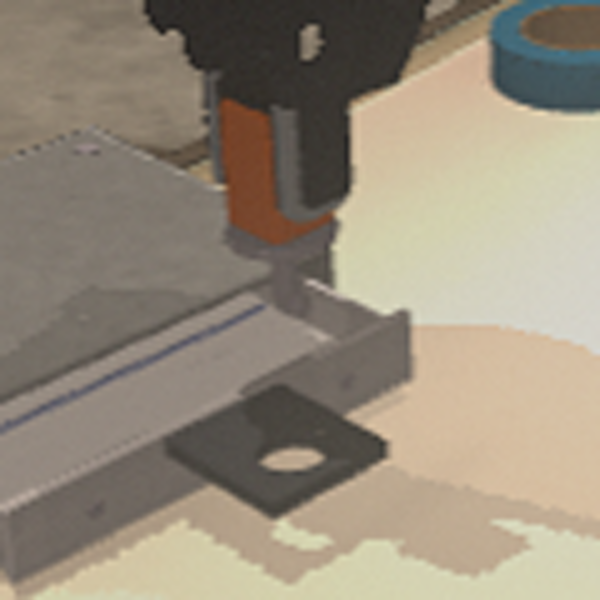

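The hook hangs above the tab, with the collar at about (281,240), the foot at about (290,312) and the hole at about (291,456) in the crop. I'll lower it to just above the tab and compare directly.

Call:
drive_tool(
  moves=[
    [[-1,0.013,-0.005,0.04,0,0,0],[-1,0.013,-0.005,0.08,0,0,0],[-1,0.013,-0.005,0.106,0,0,0],[-1,0.013,-0.005,0.106,0,0,0],[-1,0.013,-0.005,0.106,0,0,0]],
  ],
)

```text
time: 4.97
eef_pos: [0.5296, 0.1434, 0.0862]
ee_rot: [-0.0, 0.766, 0.643, -0.0]
force: [-0.4, 0.8, -1.9]
opening: 0.277
grasp_force: 58.3
```

Run:
```python
from h import *
plan([.5285,.1436,.0505],-9.9)
p,d=eyes.get_image('scene')
cv2.imwrite('pics/s4.png',np.ascontiguousarray(cv2.resize(p[260:330,190:270],(800,600)[:2] if 0 else (640,560),interpolation=2)[:,:,::-1]))
c=np.array([np.cos(np.radians(-9.9)),np.sin(np.radians(-9.9)),0])
s=robot.get_state()['eef_pos']
o=s-[0,0,.039]; H=np.array([.526,.144,.032]); n=np.array([-c[1],c[0],0])
f=lambda P:(proj('scene',P)-[190,260])*8
print('foot,toe tip,collar bottom',f([o+[0,0,.0005],o-.009*c+[0,0,.0045],o+[0,0,.026]]))
print('hole c,+x,-x,+y,-y',f([H,H+.0105*c,H-.0105*c,H+.0105*n,H-.0105*n]))
```

```text
t 4.9667 pos [0.5296 0.1434 0.0862] shift [ 0.     -0.0036  0.1191] turn [-0.0001  0.0001 -0.0002] rows 0.857499500343766 0.011798350049498446 F [-0.4049  0.7999 -1.887 ] open 0.2771397957023486 j [ 0.149   0.4121 -0.257   0.9028 -0.0002  1.8936]
foot,toe tip,collar bottom [[285.7355 315.0749]
 [314.7569 314.3428]
 [277.5571 199.6823]]
hole c,+x,-x,+y,-y [[306.1184 394.2859]
 [271.4203 373.9674]
 [341.3809 414.9304]
 [262.9089 416.3398]
 [348.5393 372.6335]]
```

View pics/s4.png

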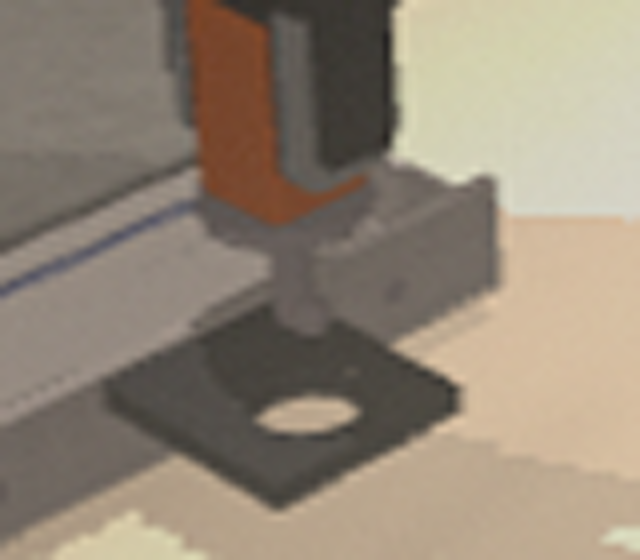

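The foot is at about (300,330) in the crop, just behind and above the hole at (307,405), which fits the model to within about 2 mm. I'll lower it gently and watch the force.

Call:
drive_tool(
  moves=[
    [[-1,0,0.002,0.02,0,0,0],[-1,0,0.002,0.035,0,0,0],[-1,0,0.002,0.045,0,0,0],[-1,0,0.002,0.053,0,0,0],[-1,0,0.002,0.053,0,0,0]],
  ],
)

```text
time: 5.43
eef_pos: [0.5301, 0.144, 0.0698]
ee_rot: [-0.0, 0.765, 0.644, -0.001]
force: [-1.8, 0.0, -1.6]
opening: 0.277
grasp_force: 58.3
```

Call:
drive_tool(
  moves=[
    [[-1,0,0,0.007,0,0,0],[-1,0,0,0.007,0,0,0]],
  ],
)

```text
time: 5.6
eef_pos: [0.5305, 0.1441, 0.0681]
ee_rot: [-0.0, 0.765, 0.644, -0.0]
force: [-0.4, -0.4, -1.4]
opening: 0.276
grasp_force: 58.3
```

Call:
drive_tool(
  moves=[
    [[-1,0,-0.003,0.01,0,0,0],[-1,0,-0.003,0.017,0,0,0],[-1,0,-0.003,0.017,0,0,0]],
  ],
)

```text
time: 5.85
eef_pos: [0.5293, 0.1442, 0.0627]
ee_rot: [-0.0, 0.765, 0.643, -0.0]
force: [-0.2, 0.5, -1.6]
opening: 0.271
grasp_force: 58.3
```

Call:
drive_tool(
  moves=[
    [[-1,0,0,0.013,0,0,0],[-1,0,0,0.026,0,0,0],[-1,0,0,0.037,0,0,0],[-1,0,0,0.043,0,0,0],[-1,0,0,0.043,0,0,0],[-1,0,0,0.043,0,0,0]],
  ],
)

```text
time: 6.35
eef_pos: [0.5295, 0.1442, 0.0501]
ee_rot: [-0.0, 0.765, 0.643, -0.0]
force: [0.5, 0.9, -1.1]
opening: 0.276
grasp_force: 58.3
```

Run:
```python
from h import *
plan([.5285,.1436,.0505],-9.9)
p,d=eyes.get_image('scene')
cv2.imwrite('pics/s5.png',np.ascontiguousarray(cv2.resize(p[260:330,190:270],(640,560),interpolation=2)[:,:,::-1]))
```

```text
t 6.35 pos [0.5295 0.1442 0.0501] shift [-0.0024 -0.0031 -0.0012] turn [-0.0001  0.      0.    ] rows 0.02935536559540009 0.0041878920016068235 F [ 0.5227  0.8725 -1.1022] open 0.27637825011426015 j [ 0.1502  0.4483 -0.3053  0.8177 -0.0001  1.8938]
```

View pics/s5.png

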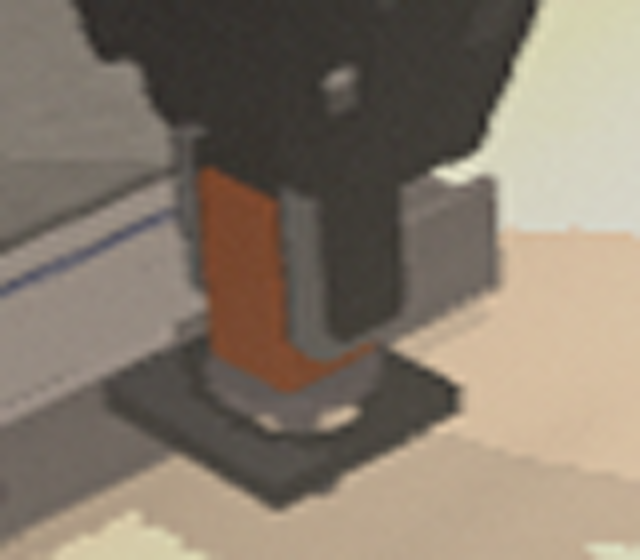

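The hook has gone through the hole, with the collar just above the tab (about (295,400) in the crop) and no load. Now I'll pull along tool −y.

Call:
drive_tool(
  moves=[
    [[-1,0,-0.01,0,0,0,0],[-1,0,-0.018,0,0,0,0],[-1,0,-0.026,0,0,0,0],[-1,0,-0.034,0,0,0,0],[-1,0,-0.042,0,0,0,0],[-1,0,-0.05,0,0,0,0],[-1,0,-0.06,0,0,0,0],[-1,0,-0.07,0,0,0,0]],
  ],
)

```text
time: 7.07
eef_pos: [0.5093, 0.1477, 0.0506]
ee_rot: [0.0, 0.766, 0.643, 0.0]
force: [1.5, -1.2, -1.9]
opening: 0.274
grasp_force: 58.2
```

Call:
drive_tool(
  moves=[
    [[-1,0,-0.01,0,0,0,0],[-1,0,-0.022,0,0,0,0],[-1,0,-0.035,0,0,0,0],[-1,0,-0.048,0,0,0,0],[-1,0,-0.061,0,0,0,0],[-1,0,-0.074,0,0,0,0],[-1,0,-0.087,0,0,0,0],[-1,0,-0.1,0,0,0,0]],
  ],
)

```text
time: 7.73
eef_pos: [0.4791, 0.153, 0.0504]
ee_rot: [0.0, 0.765, 0.644, -0.0]
force: [1.7, -2.6, -1.0]
opening: 0.276
grasp_force: 58.2
```

Run:
```python
from h import *
plan([.5295-.985*.066,.1442+.172*.066,.0501],-9.9)
```

```text
t 7.7333 pos [0.4791 0.153  0.0504] shift [ 0.0001 -0.0494  0.0011] turn [0. 0. 0.] rows 0.3553243204635818 0.002480909050030766 F [ 1.7386 -2.5554 -1.0339] open 0.275695226349145 j [ 0.183   0.3691 -0.4319  0.7698 -0.0003  1.9265]
```

Call:
drive_tool(
  moves=[
    [[-1,0,-0.01,0,0,0,0],[-1,0,-0.02,0,0,0,0],[-1,0,-0.03,0,0,0,0],[-1,0,-0.04,0,0,0,0],[-1,0,-0.045,0,0,0,0],[-1,0,-0.045,0,0,0,0]],
  ],
)

```text
time: 8.23
eef_pos: [0.4655, 0.1555, 0.0503]
ee_rot: [-0.0, 0.765, 0.644, -0.0]
force: [1.2, -0.8, -0.5]
opening: 0.273
grasp_force: 58.3
```

Call:
drive_tool(
  moves=[
    [[-1,0,-0.007,0,0,0,0],[-1,0,-0.013,0,0,0,0],[-1,0,-0.013,0,0,0,0]],
  ],
)

```text
time: 8.48
eef_pos: [0.4618, 0.1561, 0.0503]
ee_rot: [-0.0, 0.765, 0.644, -0.0]
force: [1.3, -0.6, -1.0]
opening: 0.276
grasp_force: 58.3
```

Call:
drive_tool(
  moves=[
    [[-1,0,-0.007,0,0,0,0],[-1,0,-0.013,0,0,0,0],[-1,0,-0.013,0,0,0,0]],
  ],
)

```text
time: 8.73
eef_pos: [0.4579, 0.1567, 0.0503]
ee_rot: [-0.0, 0.765, 0.644, -0.0]
force: [1.4, -0.5, -1.7]
opening: 0.275
grasp_force: 58.3
```

Call:
drive_tool(
  moves=[
    [[-1,0,-0.007,0,0,0,0],[-1,0,-0.013,0,0,0,0],[-1,0,-0.013,0,0,0,0]],
  ],
)

```text
time: 8.98
eef_pos: [0.454, 0.1574, 0.0503]
ee_rot: [-0.0, 0.765, 0.644, -0.0]
force: [1.9, 0.6, -0.8]
opening: 0.273
grasp_force: 58.3
```

Call:
drive_tool(
  moves=[
    [[-1,0,-0.007,0,0,0,0],[-1,0,-0.013,0,0,0,0],[-1,0,-0.013,0,0,0,0]],
  ],
)

```text
time: 9.23
eef_pos: [0.4502, 0.158, 0.0503]
ee_rot: [-0.0, 0.765, 0.644, -0.0]
force: [1.6, -0.6, -1.8]
opening: 0.269
grasp_force: 58.3
```

Call:
drive_tool(
  moves=[
    [[-1,0,-0.007,0,0,0,0],[-1,0,-0.013,0,0,0,0],[-1,0,-0.013,0,0,0,0]],
  ],
)

```text
time: 9.48
eef_pos: [0.4479, 0.1584, 0.0506]
ee_rot: [0.001, 0.766, 0.643, 0.001]
force: [5.4, -2.2, -3.8]
opening: 0.274
grasp_force: 58.3
```

The force is rising, so the stop has been reached.

Call:
drive_tool(
  moves=[
    [[-1,0,-0.005,0,0,0,0],[-1,0,-0.009,0,0,0,0],[-1,0,-0.009,0,0,0,0]],
  ],
)

```text
time: 9.73
eef_pos: [0.4467, 0.1587, 0.0509]
ee_rot: [0.002, 0.766, 0.643, 0.001]
force: [7.1, -3.3, -7.1]
opening: 0.272
grasp_force: 58.4
```

Call:
drive_tool(
  moves=[
    [[-1,0,-0.003,0.003,0,0,0],[-1,0,-0.006,0.003,0,0,0],[-1,0,-0.006,0.003,0,0,0]],
  ],
)

```text
time: 9.98
eef_pos: [0.4462, 0.1589, 0.0506]
ee_rot: [0.003, 0.766, 0.643, 0.002]
force: [8.2, -3.7, -3.2]
opening: 0.276
grasp_force: 58.7
```

Call:
drive_tool(
  moves=[
    [[-1,0,-0.003,0.001,0,0,0],[-1,0,-0.006,0.001,0,0,0],[-1,0,-0.006,0.001,0,0,0],[-1,0,-0.006,0.001,0,0,0],[-1,0,-0.006,0.001,0,0,0]],
  ],
)

```text
time: 10.4
eef_pos: [0.4455, 0.159, 0.0506]
ee_rot: [0.004, 0.766, 0.643, 0.003]
force: [10.1, -3.8, -3.6]
opening: 0.275
grasp_force: 58.7
```

Pull held at about 10.6 N. Now I'll ease off; the command leads the tool by about 5 mm.

Call:
drive_tool(
  moves=[
    [[-1,0,0.008,0,0,0,0],[-1,0,0.016,-0.001,0,0,0],[-1,0,0.024,-0.002,0,0,0],[-1,0,0.032,-0.003,0,0,0],[-1,0,0.04,-0.003,0,0,0],[-1,0,0.04,-0.003,0,0,0],[-1,0,0.04,-0.003,0,0,0]],
  ],
)

```text
time: 10.98
eef_pos: [0.4513, 0.1578, 0.0495]
ee_rot: [-0.001, 0.765, 0.644, -0.001]
force: [-0.6, -0.5, -1.9]
opening: 0.276
grasp_force: 59.0
```

Run:
```python
from h import *
plan([.4592,.1566,.0501],-9.9)
```

```text
t 10.9833 pos [0.4513 0.1578 0.0495] shift [ 0.0005  0.0267 -0.0019] turn [-0.0004  0.      0.    ] rows 0.19278994423686535 0.0204007159318995 F [-0.6106 -0.5121 -1.9086] open 0.27603307884673384 j [ 0.2031  0.3295 -0.4956  0.7481  0.0009  1.9464]
```

Call:
drive_tool(
  moves=[
    [[-1,0,0.01,-0.002,0,0,0],[-1,0,0.018,-0.002,0,0,0],[-1,0,0.025,-0.002,0,0,0],[-1,0,0.025,-0.002,0,0,0],[-1,0,0.025,-0.002,0,0,0]],
  ],
)

```text
time: 11.4
eef_pos: [0.4601, 0.1564, 0.0507]
ee_rot: [-0.0, 0.765, 0.643, 0.0]
force: [-0.7, 0.4, -0.0]
opening: 0.277
grasp_force: 59.0
```

Run:
```python
from h import *
plan([.4592,.1566,.0501],-9.9)
p,d=eyes.get_image('scene')
c=np.array([np.cos(np.radians(-9.9)),np.sin(np.radians(-9.9)),0])
cv2.imwrite('pics/s6.png',np.ascontiguousarray(cv2.resize(p[280:360,210:310],(700,560),interpolation=2)[:,:,::-1]))
```

```text
t 11.4 pos [0.4601 0.1564 0.0507] shift [ 0.0001 -0.0032  0.0019] turn [ 0. -0. -0.] rows 0.02666518174329158 0.00042402971997487977 F [-0.7237  0.407  -0.0342] open 0.2765238898378185 j [ 0.197   0.3399 -0.4763  0.7546  0.      1.9406]
```

View pics/s6.png

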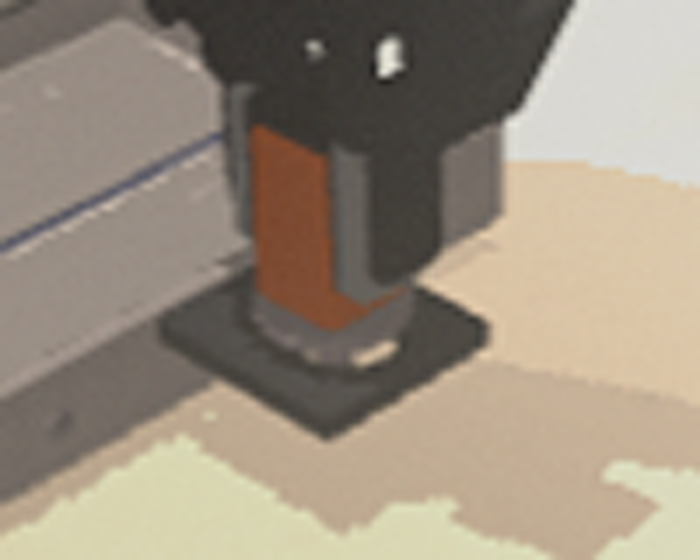

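The hook sits in the hole with a gap on the outer side at about (375,352). I'll go back out 1 mm and lift gently.

Call:
drive_tool(
  moves=[
    [[-1,0,-0.003,0,0,0,0],[-1,0,-0.003,-0.01,0,0,0],[-1,0,-0.003,-0.02,0,0,0],[-1,0,-0.003,-0.028,0,0,0],[-1,0,-0.003,-0.028,0,0,0]],
  ],
)

```text
time: 11.87
eef_pos: [0.4597, 0.1567, 0.0599]
ee_rot: [0.0, 0.765, 0.643, 0.001]
force: [1.3, -0.9, -1.1]
opening: 0.276
grasp_force: 59.0
```

Call:
drive_tool(
  moves=[
    [[-1,0,-0.001,-0.006,0,0,0],[-1,0,-0.001,-0.012,0,0,0],[-1,0,-0.001,-0.012,0,0,0]],
  ],
)

```text
time: 12.12
eef_pos: [0.459, 0.1566, 0.063]
ee_rot: [0.0, 0.765, 0.643, 0.0]
force: [-0.8, -0.1, -0.3]
opening: 0.274
grasp_force: 59.0
```

Call:
drive_tool(
  moves=[
    [[-1,0,0,-0.015,0,0,0],[-1,0,0,-0.03,0,0,0],[-1,0,0,-0.05,0,0,0],[-1,0,0,-0.1,0,0,0],[-1,0,0,-0.2,0,0,0],[-1,0,0,-0.3,0,0,0],[-1,0,0,-0.35,0,0,0],[-1,0,0,-0.35,0,0,0]],
  ],
)

```text
time: 12.78
eef_pos: [0.4619, 0.1572, 0.1722]
ee_rot: [0.002, 0.765, 0.643, 0.004]
force: [1.5, 1.0, -1.0]
opening: 0.275
grasp_force: 59.1
```

Run:
```python
from h import *
plan([.468,-.12,.167],0)
q,_=eyes.get_image('top'); p,_=eyes.get_image('scene')
g=cv2.cvtColor(p,cv2.COLOR_RGB2GRAY)
cv2.imwrite('top7.png',q[:,:,::-1]); cv2.imwrite('scene7.png',p[:,:,::-1])
h=np.array([.526,.144])
for d in(.07,.075,.08): print(d,proj('scene',[[h[0]-.985*d,h[1]+.172*d,.029]]))
n,l,st,c=cv2.connectedComponentsWithStats((g>130).astype('uint8'),connectivity=4)
for k in range(1,n):
    if 25<st[k,4]<100 and 215<c[k][0]<310 and 290<c[k][1]<360: print(st[k],c[k],onz('scene',c[k],.029))
```

```text
t 12.7833 pos [0.4619 0.1572 0.1722] shift [-0.9069  0.1788  0.016 ] turn [ 0.0013 -0.0004 -0.0275] rows 6.651007095318678 1.383249254915508 F [ 1.546   0.9635 -1.002 ] open 0.27478239311301567 j [ 0.1981  0.2227 -0.2888  1.0511 -0.0001  1.9415]
0.07 [[259.127  329.0105]]
0.075 [[261.4567 330.3794]]
0.08 [[263.8054 331.7593]]
[253 327  14   5  51] [259.5686 329.1961] [[0.4562 0.1561 0.029 ]]
```

The tray's hole has moved 70 mm out and stayed there. I'll take the hook back to the stand.

Call:
drive_tool(
  moves=[
    [[-1,-0.08,0.01,0,0,0,-0.01],[-1,-0.2,0.04,0,0,0,-0.02],[-1,-0.33,0.06,0,0,0,-0.0275],[-1,-0.46,0.09,0,0,0,-0.0275],[-1,-0.58,0.11,0,0,0,-0.0275],[-1,-0.7,0.13,0,0,0,-0.0275],[-1,-0.82,0.16,0,0,0,-0.0275],[-1,-0.91,0.18,0,0,0,-0.0275]],
  ],
)

```text
time: 13.55
eef_pos: [0.4637, -0.1239, 0.1659]
ee_rot: [-0.001, 0.708, 0.707, -0.001]
force: [0.1, 0.5, -1.5]
opening: 0.279
grasp_force: 59.1
```

Run:
```python
from h import *
plan([.4683,-.2738,.11],0)
```

```text
t 13.55 pos [ 0.4637 -0.1239  0.1659] shift [-0.4995  0.0168  0.1861] turn [-0.0004 -0.     -0.0003] rows 3.837147228224108 0.0259986547917339 F [ 0.1377  0.4654 -1.482 ] open 0.2788425375177414 j [-0.3929  0.2209 -0.3081  1.0444 -0.0008  1.1796]
```

Call:
drive_tool(
  moves=[
    [[-1,-0.1,0,0.01,0,0,0],[-1,-0.22,0.01,0.04,0,0,0],[-1,-0.34,0.01,0.08,0,0,0],[-1,-0.44,0.015,0.13,0,0,0],[-1,-0.5,0.017,0.17,0,0,0],[-1,-0.5,0.017,0.186,0,0,0],[-1,-0.5,0.017,0.186,0,0,0],[-1,-0.5,0.017,0.186,0,0,0]],
  ],
)

```text
time: 14.22
eef_pos: [0.4689, -0.2701, 0.1105]
ee_rot: [-0.002, 0.707, 0.707, -0.0]
force: [0.8, -0.1, -1.5]
opening: 0.276
grasp_force: 59.0
```

Run:
```python
from h import *
plan([.4683,-.2738,.047],0)
```

```text
t 14.2167 pos [ 0.4689 -0.2701  0.1105] shift [-0.013  -0.0013  0.2115] turn [-0.0005 -0.0004  0.    ] rows 1.5243897658797216 0.03206801224533104 F [ 0.7613 -0.1349 -1.5176] open 0.27568629808960543 j [-0.6401  0.3792 -0.2387  0.9568  0.0004  0.9304]
```

Call:
drive_tool(
  moves=[
    [[-1,-0.012,-0.001,0.03,0,0,0],[-1,-0.012,-0.001,0.08,0,0,0],[-1,-0.012,-0.001,0.11,0,0,0],[-1,-0.012,-0.001,0.125,0,0,0],[-1,-0.012,-0.001,0.135,0,0,0],[-1,-0.012,-0.001,0.135,0,0,0]],
  ],
)

```text
time: 14.72
eef_pos: [0.4696, -0.2745, 0.0709]
ee_rot: [-0.001, 0.707, 0.707, -0.0]
force: [-0.1, 0.9, -2.0]
opening: 0.276
grasp_force: 59.0
```

Run:
```python
from h import *
plan([.4683,-.2738,.047],0)
```

```text
t 14.7167 pos [ 0.4696 -0.2745  0.0709] shift [ 0.0024 -0.0042  0.0797] turn [-0.0001 -0.0001  0.0001] rows 0.5748078646458243 0.01011816419068344 F [-0.0673  0.9021 -1.9694] open 0.2755802230844481 j [-0.6457  0.4185 -0.2915  0.8618 -0.0001  0.9244]
```

Call:
drive_tool(
  moves=[
    [[-1,0.002,-0.004,0.02,0,0,0],[-1,0.002,-0.004,0.04,0,0,0],[-1,0.002,-0.004,0.058,0,0,0],[-1,0.002,-0.004,0.07,0,0,0],[-1,0.002,-0.004,0.076,0,0,0],[-1,0.002,-0.004,0.076,0,0,0],[-1,0.002,-0.004,0.076,0,0,0]],
  ],
)

```text
time: 15.3
eef_pos: [0.4686, -0.2746, 0.0485]
ee_rot: [-0.0, 0.707, 0.707, -0.0]
force: [-0.1, 0.0, -1.3]
opening: 0.271
grasp_force: 59.0
```

Call:
drive_tool(
  moves=[
    [[-1,0,0,0.003,0,0,0],[-1,0,0,0.006,0,0,0],[-1,0,0,0.006,0,0,0]],
  ],
)

```text
time: 15.55
eef_pos: [0.469, -0.2749, 0.0471]
ee_rot: [0.0, 0.707, 0.707, 0.0]
force: [0.4, -0.3, -0.7]
opening: 0.277
grasp_force: 59.3
```

Call:
drive_tool(
  moves=[
    [[-1,0,0,0.003,0,0,0],[-1,0,0,0.003,0,0,0]],
  ],
)

```text
time: 15.72
eef_pos: [0.469, -0.2749, 0.047]
ee_rot: [0.001, 0.707, 0.707, 0.0]
force: [-2.2, 1.7, 6.4]
opening: 0.277
grasp_force: 60.0
```

The collar is resting on the wood. Release and lift.

Call:
drive_tool(
  moves=[
    [[0,0,0,0,0,0,0],[1,0,0,0,0,0,0],[1,0,0,0,0,0,0],[1,0,0,0,0,0,0],[1,0,0,0,0,0,0],[1,0,0,0,0,0,0],[1,0,0,0,0,0,0]],
  ],
)

```text
time: 16.3
eef_pos: [0.4687, -0.2746, 0.0458]
ee_rot: [-0.0, 0.707, 0.707, -0.0]
force: [-1.1, -0.4, -0.3]
opening: 1.001
grasp_force: 0.0
```

Call:
drive_tool(
  moves=[
    [[1,0,0,-0.05,0,0,0],[1,0,0,-0.15,0,0,0],[1,0,0,-0.27,0,0,0],[1,0,0,-0.4,0,0,0],[1,0,0,-0.52,0,0,0],[1,-0.1,-0.1,-0.55,0,0,0],[1,-0.2,-0.2,-0.55,0,0,0],[1,-0.3,-0.3,-0.55,0,0,0]],
  ],
)

```text
time: 16.97
eef_pos: [0.3811, -0.3637, 0.2127]
ee_rot: [0.002, 0.706, 0.708, -0.0]
force: [0.4, -1.4, 0.3]
opening: 1.001
grasp_force: 0.0
```

Call:
drive_tool(
  moves=[
    [[1,-0.1,-0.1,0,0,0,0],[1,-0.1,-0.1,0,0,0,0],[1,-0.1,-0.1,0,0,0,0]],
  ],
)

```text
time: 17.22
eef_pos: [0.3495, -0.3938, 0.2109]
ee_rot: [0.0, 0.709, 0.706, 0.0]
force: [0.0, 0.4, 0.1]
opening: 1.004
grasp_force: 0.0
```

Run:
```python
from h import *
q,_=eyes.get_image('top'); p,_=eyes.get_image('scene')
a=cv2.resize(q[140:300,160:410],(800,512),interpolation=2)[:, :400]
z=lambda i,x,y,w,h:cv2.resize(i[y:y+h,x:x+w],(400,300),interpolation=2)
cv2.imwrite('pics/end.png',np.ascontiguousarray(np.vstack([np.hstack([z(q,355,250,50,37),z(q,160,180,100,75)]),np.hstack([z(p,350,190,80,60),z(p,200,270,120,90)])])[:,:,::-1]))
print(robot.get_state()['eef_pos'],robot.get_state()['time'])
```

```text
[ 0.3512 -0.3919  0.2108] 17.3167
```

View pics/end.png

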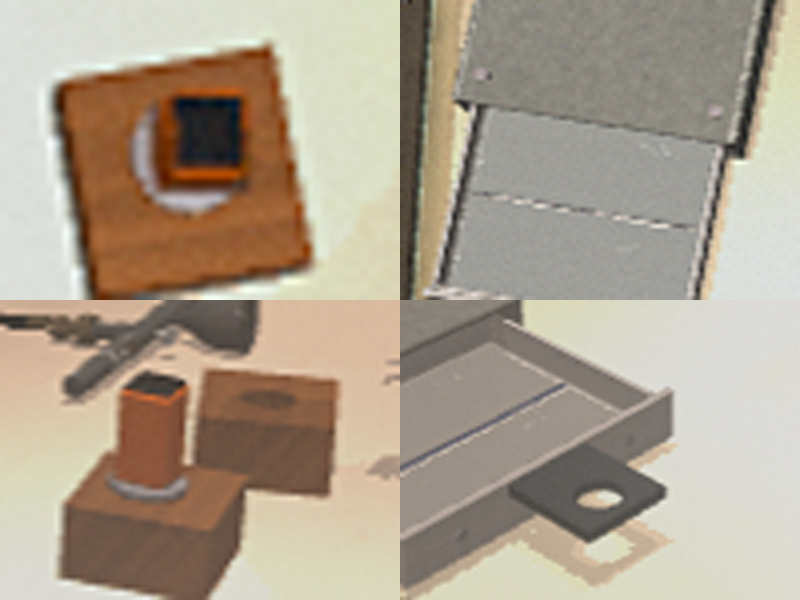

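The hook stands upright in its stand, with its collar on the wood at about (190,150) in the crop. The tray is drawn out, with its hole at (600,497). I'm handing in the job.

```bash
python3 -c "
from station import robot
print(robot.finish_job())"
```

```text
the job is handed in; nothing more can be done
None
```

I drew the tray about 70 mm out to its stop with a pull of about 10.6 N, unhooked it without pushing it back, stood the hook upright in its stand again, and handed in the job at about 17 s; no verdict came back.

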